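# Find the loose bolt and hold its cap open

## Task

A bolt has worked loose in the dough roller's drive box: swing the box's top door open by its bar handle until it stands upright or past it, and leave it open. With the caps still shut, tap each of the three bolt ends from above, in order from the one nearest the robot to the farthest, firmly enough that the loose one sinks. Then lift the loose bolt's red cap at least 60 degrees open and finish while still holding it there with the gripper so that I can get a spanner on it; leave the other two caps shut and the other things on the counter where they are.

Things in the scene. Friction and masses are not known exactly. Their poses are not given: they have to be found in the camera images.
- housing: Dough roller's drive box, fixed: white steel, 340 (x) x 220 (y) x 85 mm, 6 mm walls. Origin under its centre at counter height; x along the bolt row, away from the robot (yaw up to 0.25 rad either way), y to the door's hinge side, z up. Inside, 208 mm wide, a deck 35 mm above the counter; the bolts stand at y = -20, x = -90, 0, +90 mm
- door (a joint): Aluminium door over the whole top of the box (340 x 220 x 6 mm, 0.35 kg), hinged along the box's +y top edge, axis along the box's x. 0 = shut (flat), 1.57 = upright, stop at 2.0 (leaning away). Stiff hinge: it stays where it is left; about 5 N at the handle moves it
- door_handle (a point): Middle of the door's black bar handle: round bar 10 mm thick, 100 mm long, parallel to the hinge, its axis 35 mm clear of the door's face; door shut: near the box's -y edge (y = -95 mm), 126 mm above the counter. Moves with the door
- door_hinge (a point): Middle of the door's hinge axis (y = 110 mm in the box's frame), 85 mm above the counter; the shut door's handle lies 205 mm towards the box's -y from it and 41 mm higher
- bolt_1 (a joint): How far the bolt nearest the robot has sunk (m): 0 as found. A tight bolt moves less than 1.5 mm. The loose one (any of the three, changes from run to run, looks the same) slides down when pushed with over about 3 N (6 to 10 N is a good tap) and stays down, 0.008
- bolt_1_top (a point): Top of the upright steel end of the bolt nearest the robot: 14 mm across, 65 mm above the counter, sticking up 12 mm through a hole in its shut red cap. Sinks with the bolt
- cap_1 (a joint): Red flip cap of the bolt nearest the robot: flap 63 mm long, 30 mm wide, 18 mm square hole round the bolt; hinged on its side away from the robot, axis along the box's y. 0 = shut (flap top 53 mm above the counter), grows as its near end swings up and away from the robot; stop at 1.7. A weak spring (1 to 2 N at the fin) shuts it when let go
- cap_1_fin (a point): Centre of cap 1's upright grip fin at its robot-side end: 30 mm wide along the box's y, 10 thick, 22 tall, top 75 mm above the counter when shut. The flap is as wide, so fingers can pinch the 30 mm and the cap turns between them. Hinge axis: 58 mm farther along the box's x (22 mm beyond the bolt), 19 mm lower (45 mm above the counter)
- bolt_2 (a joint): How far the bolt in the middle has sunk (m): 0 as found. A tight bolt moves less than 1.5 mm. The loose one (any of the three, changes from run to run, looks the same) slides down when pushed with over about 3 N (6 to 10 N is a good tap) and stays down, 0.008
- bolt_2_top (a point): Top of the upright steel end of the bolt in the middle: 14 mm across, 65 mm above the counter, sticking up 12 mm through a hole in its shut red cap. Sinks with the bolt
- cap_2 (a joint): Red flip cap of the bolt in the middle: flap 63 mm long, 30 mm wide, 18 mm square hole round the bolt; hinged on its side away from the robot, axis along the box's y. 0 = shut (flap top 53 mm above the counter), grows as its near end swings up and away from the robot; stop at 1.7. A weak spring (1 to 2 N at the fin) shuts it when let go
- cap_2_fin (a point): Centre of cap 2's upright grip fin at its robot-side end: 30 mm wide along the box's y, 10 thick, 22 tall, top 75 mm above the counter when shut. The flap is as wide, so fingers can pinch the 30 mm and the cap turns between them. Hinge axis: 58 mm farther along the box's x (22 mm beyond the bolt), 19 mm lower (45 mm above the counter)
- bolt_3 (a joint): How far the bolt farthest from the robot has sunk (m): 0 as found. A tight bolt moves less than 1.5 mm. The loose one (any of the three, changes from run to run, looks the same) slides down when pushed with over about 3 N (6 to 10 N is a good tap) and stays down, 0.008
- bolt_3_top (a point): Top of the upright steel end of the bolt farthest from the robot: 14 mm across, 65 mm above the counter, sticking up 12 mm through a hole in its shut red cap. Sinks with the bolt
- cap_3 (a joint): Red flip cap of the bolt farthest from the robot: flap 63 mm long, 30 mm wide, 18 mm square hole round the bolt; hinged on its side away from the robot, axis along the box's y. 0 = shut (flap top 53 mm above the counter), grows as its near end swings up and away from the robot; stop at 1.7. A weak spring (1 to 2 N at the fin) shuts it when let go
- cap_3_fin (a point): Centre of cap 3's upright grip fin at its robot-side end: 30 mm wide along the box's y, 10 thick, 22 tall, top 75 mm above the counter when shut. The flap is as wide, so fingers can pinch the 30 mm and the cap turns between them. Hinge axis: 58 mm farther along the box's x (22 mm beyond the bolt), 19 mm lower (45 mm above the counter)
- pink_container: Empty open pink plastic container, 130 x 170 x 65 mm; loose; origin at the centre of its underside. Bystander: not to be moved
- clear_container: Empty open clear plastic container, 120 x 150 x 55 mm; loose; origin at the centre of its underside. Bystander: not to be moved
- pan_lid: Bronze-coloured aluminium pan lid, 200 mm across, 52 mm high with its knob; loose; origin at the centre of its underside. Bystander: not to be moved
- mortar: White ceramic mortar (bowl), 120 mm across, 85 mm high; loose; origin at the centre of its underside. Bystander: not to be moved
- chopstick_a: Wooden chopstick, 230 x 8 x 8 mm, along its x; loose; origin at the centre of its underside. Bystander: not to be moved
- chopstick_b: The other chopstick of the pair, the same; loose; origin at the centre of its underside. Bystander: not to be moved

How it is judged:
By the outcome, as a careful person would: the job done as asked, in the order asked, and still so for the second after the job is handed in, while the arm keeps its last pose, push and grip.
It also fails if it takes over 67 s, if anything falls off the work surface, if the arm or the gripper's body presses on something with over 40 N, if the wrist force passes 120 N, or if a joint passes its speed limit or range.

## Robot

A 6-joint arm with a two-finger parallel gripper is mounted at the origin on the work surface. World frame = base frame: x ahead of the robot, y to its left, z up, the work surface at z = 0. Lengths are in m, angles in rad, forces in N, time in s.
With the tool pointing down it reaches from about 0.35 to 0.775 m from the base axis. Payload 5.5 kg.
Tool frame: the origin (TCP) lies on the centre line of the jaws, within the pads' length; the fingertips stand 11 mm ahead of it and the grasp point (between the pads) lies 8 mm behind it (r.tcp_to_tips is the z of the fingertips in the tool frame, in m); z points along the fingers, y is the line along which they close (so a half turn about z gives the same grasp; the last joint's range is limited). The gripper opens to 85 mm and grips with 20 to 120 N. Pads are 22 mm wide; open, the fingers measure 114 mm over their backs; the gripper's body (76 mm by 85 mm) begins 54 mm behind the grasp point. The pads swing forward as they close: fully open they stand 13 mm farther back than shut.
Start: joints at [-1.411, 0.313, 0.046, 1.304, 0, 1.431], TCP at [0.17, -0.549, 0.242] pointing down, gripper open.
Joint ranges: [-2.76, 2.76], [-0.86, 1.69], [-1.03, 1.26], [-2.2, 2.34], [-1.47, 1.5], [-3.14, 3.14]. Speed limits (rad/s): [2.57, 2.57, 3.14, 3.14, 3.14, 3.14].

## Interface

Orientations are given as a 3x3 rotation matrix whose columns are the frame's x, y, z axes.
In Python, from cell import readout, get_image, job, r gives the robot as it stands.
- The arm moves only by the shell command python3 -m creep 'ROWS'. ROWS is a JSON object whose one key "targets" holds a list of rows, each an object with "slide": the shift along the world's x, y, z in units of 25 mm (1.0 is 25 mm), a list of three; "yaw": the turn about the world's z in units of 6 degrees (1.0 is 6 degrees); "fingers": the opening, from 0 (shut) to 1 (fully open). In form: {"targets": [{"slide": [dx, dy, dz], "yaw": yaw, "fingers": fingers}, ...]}. A call has 1 to 12 rows; each row shifts and turns the commanded pose from where the row before left it; what a row does not reach is not made up. A row lasts 1/12 s, in which the tool goes at most 41.7 mm and 7.16 degrees, less where a joint would pass 70% of its speed; a pose out of reach is approached as far as the arm can. A call is refused whole if a number of a shift passes 1 or a number of a turn 1, either way. A call with a gripper value outside its range is refused whole. The fingers move at their own pace and stop on an object; the grip force is fixed at half the most. Time passes only in rows, so rows that do not move let the fingers close. It gives the time, the measured TCP pose, the force, the opening and the grip force at its end, in the units of the state.
- readout.get_obs(): the state, without advancing time (a new reading comes with each control period).
- get_image(name): name is "side" or "top"; returns a dict with "frame" (480x640x3 uint8, red, green, blue), "z_map" (480x640 float32, m along the optical axis (not along the pixel's ray), 0 where there is no reading), "fx", "fy", "cx", "cy" (pixels), "k1" (the pictures are not rectified: a ray, as slopes to the right and down, at radius r is drawn at 1 + k1 r^2 times it, then the intrinsics apply), "xyz" and "attitude" of the camera in the world. Camera axes: x right, y down, z forward; pixel columns grow to the right and rows downward; lengths in m; the calibration is good to about 2 mm. A picture is of the moment at which its call begins.
- job.close_job(): hands the job in; it is judged then, once.
The state is a dict: "clock": time; "qpos": joint angles; "qvel": joint speeds; "tau": joint torques, N m; "ee_pos": TCP position; "orientation": TCP orientation; "ft_force": force on the tool from outside, world axes, zero at the start; "torque": the same for the moment, N m; "opening": finger opening in m; "grip_force": force on a finger pad.
Only numpy, scipy, OpenCV 4.12 (cv2) and the standard library are available. Lean on these libraries where they do the work, as an engineer would, in place of code of your own. Each camera call takes 0.05 s, during which the arm holds its last target. There are 200 camera calls.

## Working session

There is one attempt and no reset: what is moved stays moved. The work goes in short steps, Python scripts to look and compute and a shell command to move; the robot and the scene stay as the last step left them, time stands still between calls to the robot, and variables do not carry over. Pictures are saved under pics/ and viewed, at most 10 in all, crops included, and the job is handed in when it is done.

```bash
mkdir -p pics; ls
python3 - <<'E'
from cell import readout,get_image,r
import cv2,numpy as np
for n in("top","side"):
    d=get_image(n); cv2.imwrite(f"pics/{n}0.png",d["frame"][:,:,::-1]); np.savez(f"{n}0.npz",**d)
    print(n,d["xyz"],d["attitude"],d["fx"],d["fy"],d["cx"],d["cy"],d["k1"])
o=readout.get_obs();print(o)
E
```

```text
pics
top [0.24134614 0.02989295 1.50175439] [[-1.08284758e-02 -9.84435246e-01  1.75413771e-01]
 [-9.99941354e-01  1.06920074e-02 -1.72307930e-03]
 [-1.79265340e-04 -1.75422142e-01 -9.84493291e-01]] 550.5134380603139 550.5134380603139 313.4465099771778 239.29014044987423 -0.07179382168619267
side [-0.16826964 -1.07498329  0.79073621] [[ 0.8613875  -0.22769764  0.45405436]
 [-0.50769752 -0.41403432  0.75552552]
 [ 0.01596271 -0.88132251 -0.47224551]] 530.0173129663734 530.0173129663734 314.3261712788597 239.60062862818725 0.007367491706586206
{'clock': 0.1, 'qpos': array([-1.41058267e+00,  3.13913382e-01,  4.51171244e-02,  1.30359764e+00,
        6.62725943e-06,  1.43117114e+00]), 'qvel': array([ 0.00144001, -0.0024834 ,  0.00380105,  0.00088694,  0.00033204,
        0.00129854]), 'tau': array([ 2.23599774e-03, -4.81722236e+01,  2.99246442e+01,  1.26524147e-02,
       -8.81864412e-05, -3.36867174e-06]), 'ee_pos': array([ 0.16974605, -0.54892945,  0.24151484]), 'orientation': array([[ 9.55384131e-01,  2.95366044e-01, -2.48317214e-04],
       [ 2.95366059e-01, -9.55382855e-01,  1.57817150e-03],
       [ 2.28900264e-04, -1.58110449e-03, -9.99998724e-01]]), 'ft_force': array([-0.21512644,  0.33537917, -0.33534514]), 'torque': array([-0.01083044,  0.02481822, -0.0056177 ]), 'grip_force': 0.0, 'opening': 0.08564015403185446}
```

View pics/top0.png

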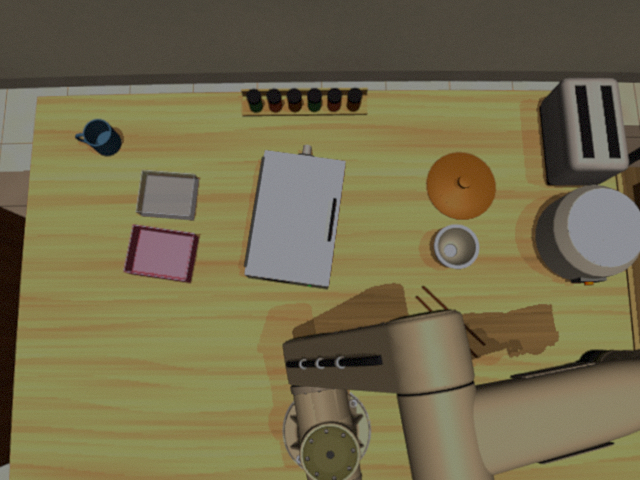

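View pics/side0.png

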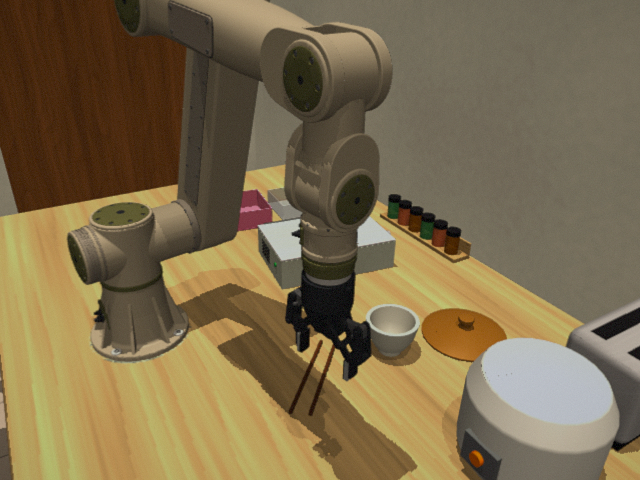

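Top view: the box's corners lie at about (265,151), (345,158), (328,287), (246,278) and the bar handle at (332,220). Containers are to its left, the mortar at (455,247) and lid at (461,185) to its right. The side view has the arm in front of the box.

```bash
cat > h.py <<'E'
import numpy as np,cv2
from cell import readout,get_image
def cloud(d):
    """World xyz of every pixel (480x640x3), nan where no depth."""
    v,u=np.mgrid[0:480,0:640]
    K=np.array([[d["fx"],0,d["cx"]],[0,d["fy"],d["cy"]],[0,0,1.]])
    p=cv2.undistortPoints(np.stack([u,v],-1).reshape(-1,1,2).astype(float),K,np.array([float(d["k1"]),0,0,0])).reshape(480,640,2)
    z=np.where(d["z_map"]>0,d["z_map"],np.nan)[...,None]
    return np.concatenate([p*z,z],-1)@np.array(d["attitude"]).T+d["xyz"]
E
python3 - <<'E'
from h import *
d=dict(np.load("top0.npz"));P=cloud(d)
R=P[130:300,235:360]; z=R[...,2]
m=(z>.083)&(z<.1)
q=R[m]; rect=cv2.minAreaRect(q[:,:2].astype(np.float32)); print("door",np.median(q[:,2]),rect,cv2.boxPoints(rect))
m=(z>.115)&(z<.14); q=R[m]; print("handle",m.sum(),np.median(q,0),cv2.minAreaRect(q[:,:2].astype(np.float32)))
for n,(v0,v1,u0,u1) in dict(pink=(225,285,122,202),clear=(168,222,135,200),lid=(150,222,425,500),mortar=(222,272,430,482)).items():
    q=P[v0:v1,u0:u1].reshape(-1,3); q=q[q[:,2]>.02]; print(n,np.nanmin(q,0),np.nanmax(q,0))
E
```

```text
door 0.09071468198178645 ((0.5555242896080017, 0.07673680782318115), (0.2259761095046997, 0.34157654643058777), 81.30453491210938) [[ 0.36961725 -0.00913233]
 [ 0.7072677  -0.06077275]
 [ 0.74143136  0.16260594]
 [ 0.40378088  0.21424636]]
handle 163 [ 0.53850831 -0.02015286  0.12948724] ((0.5395969748497009, -0.019962023943662643), (0.009869850240647793, 0.10779331624507904), 81.35882568359375)
pink [0.38999917 0.34676434 0.0200542 ] [0.54342022 0.53077912 0.07444386]
clear [0.56599292 0.3515179  0.02001147] [0.70059945 0.51316427 0.06266593]
lid [ 0.58333227 -0.46840716  0.02000204] [ 0.73669693 -0.31634296  0.05811001]
mortar [ 0.41364213 -0.40753198  0.02010185] [ 0.53116857 -0.28936607  0.09514627]
```

```bash
python3 -m creep '{"targets":[{"slide":[0.57,0.8,0],"yaw":1,"fingers":0.5},{"slide":[0.57,0.8,0],"yaw":1,"fingers":0.5},{"slide":[0.57,0.8,0],"yaw":1,"fingers":0.5},{"slide":[0.57,0.8,0],"yaw":1,"fingers":0.5},{"slide":[0.57,0.8,0],"yaw":1,"fingers":0.5},{"slide":[0.57,0.8,0],"yaw":1,"fingers":0.5},{"slide":[0.57,0.8,0],"yaw":1,"fingers":0.5},{"slide":[0.57,0.8,0],"yaw":1,"fingers":0.5},{"slide":[0.57,0.8,0],"yaw":1,"fingers":0.5},{"slide":[0.57,0.8,0],"yaw":1,"fingers":0.5},{"slide":[0.57,0.8,0],"yaw":1,"fingers":0.5},{"slide":[0.57,0.8,0],"yaw":1,"fingers":0.5}]}'; python3 -c "
from cell import readout;print(readout.get_obs()['qpos'])"
```

```text
clock: 1.1
ee_pos: [0.3411, -0.3081, 0.242]
orientation: [[0.009, 1.0, -0.0], [1.0, -0.009, 0.001], [0.0, -0.0, -1.0]]
ft_force: [-0.0, -0.2, -0.6]
opening: 0.0427
grip_force: 0.0
[-9.09548618e-01  9.09111721e-02 -2.33527753e-01  1.24693648e+00
  7.08015446e-05  6.70589537e-01]
```

```bash
python3 -m creep '{"targets":[{"slide":[0.66,0.95,0],"yaw":1,"fingers":0.5},{"slide":[0.66,0.95,0],"yaw":1,"fingers":0.5},{"slide":[0.66,0.95,0],"yaw":1,"fingers":0.5},{"slide":[0.66,0.95,0],"yaw":1,"fingers":0.5},{"slide":[0.66,0.95,0],"yaw":1,"fingers":0.5},{"slide":[0.66,0.95,0],"yaw":1,"fingers":0.5},{"slide":[0.66,0.95,0],"yaw":1,"fingers":0.5},{"slide":[0.66,0.95,0],"yaw":1,"fingers":0.5},{"slide":[0.66,0.95,0],"yaw":1,"fingers":0.5},{"slide":[0.66,0.95,0],"yaw":1,"fingers":0.5},{"slide":[0.66,0.95,0],"yaw":1,"fingers":0.5},{"slide":[0.66,0.95,0],"yaw":1,"fingers":0.5}]}'; python3 -m creep '{"targets":[{"slide":[0,0,-0.8],"yaw":0.8,"fingers":0.5},{"slide":[0,0,-0.8],"yaw":0.7,"fingers":0.5},{"slide":[0,0,0],"yaw":0,"fingers":0.5},{"slide":[0,0,0],"yaw":0,"fingers":0.5}]}'; python3 -c "
from cell import readout;print(readout.get_obs()['qpos'])"
```

```text
clock: 2.1
ee_pos: [0.5392, -0.023, 0.2419]
orientation: [[-0.948, 0.318, -0.001], [0.318, 0.948, 0.0], [0.001, -0.0, -1.0]]
ft_force: [0.1, -0.8, -0.5]
opening: 0.0428
grip_force: 0.0
clock: 2.43
ee_pos: [0.5376, -0.024, 0.2012]
orientation: [[-0.985, 0.172, -0.004], [0.172, 0.985, 0.001], [0.004, 0.0, -1.0]]
ft_force: [-0.2, 0.2, 0.1]
opening: 0.0425
grip_force: 0.0
[-1.93915419e-01  2.60601207e-01 -1.27082242e-01  1.18677460e+00
  3.91259976e-05 -2.06353507e-02]
```

```bash
python3 -m creep '{"targets":[{"slide":[0.1,0.2,-0.8],"yaw":0.2,"fingers":0.5},{"slide":[0,0,-0.8],"yaw":0,"fingers":0.5},{"slide":[0,0,-0.8],"yaw":0,"fingers":0.5},{"slide":[0,0,-0.5],"yaw":0,"fingers":0.5},{"slide":[0,0,-0.4],"yaw":0,"fingers":0.5},{"slide":[0,0,0],"yaw":0,"fingers":0.5},{"slide":[0,0,0],"yaw":0,"fingers":0.5}]}'; python3 -m creep '{"targets":[{"slide":[0,0,0],"yaw":0,"fingers":0.3},{"slide":[0,0,0],"yaw":0,"fingers":0.2},{"slide":[0,0,0],"yaw":0,"fingers":0.1},{"slide":[0,0,0],"yaw":0,"fingers":0.0},{"slide":[0,0,0],"yaw":0,"fingers":0},{"slide":[0,0,0],"yaw":0,"fingers":0},{"slide":[0,0,0],"yaw":0,"fingers":0}]}'
```

```text
clock: 3.02
ee_pos: [0.5415, -0.0198, 0.1205]
orientation: [[-0.988, 0.151, 0.0], [0.151, 0.988, 0.0], [-0.0, 0.0, -1.0]]
ft_force: [0.2, -0.6, 0.2]
opening: 0.0424
grip_force: 0.0
clock: 3.6
ee_pos: [0.5422, -0.0193, 0.1211]
orientation: [[-0.989, 0.15, 0.002], [0.15, 0.989, 0.0], [-0.002, 0.001, -1.0]]
ft_force: [-0.3, 0.4, 5.7]
opening: 0.0079
grip_force: 58.7
```

Run:
```python
# arc rows for the handle: world deltas in 25 mm units for door steps
import numpy as np
a0=np.arctan2(41,205);y=np.array([.1512,.9885])
th=np.linspace(0,1.75,37); s=.2091*np.cos(a0+th);z=.2091*np.sin(a0+th)
D=np.c_[-np.diff(s)[:,None]*y,np.diff(z)]/.025
print(np.round(D,2).tolist())
```

```text
[[0.01, 0.09, 0.4], [0.02, 0.11, 0.39], [0.02, 0.13, 0.39], [0.02, 0.14, 0.38], [0.02, 0.16, 0.37], [0.03, 0.18, 0.36], [0.03, 0.2, 0.35], [0.03, 0.21, 0.34], [0.04, 0.23, 0.33], [0.04, 0.25, 0.32], [0.04, 0.26, 0.31], [0.04, 0.28, 0.3], [0.04, 0.29, 0.28], [0.05, 0.3, 0.27], [0.05, 0.32, 0.25], [0.05, 0.33, 0.24], [0.05, 0.34, 0.22], [0.05, 0.35, 0.2], [0.05, 0.36, 0.19], [0.06, 0.37, 0.17], [0.06, 0.37, 0.15], [0.06, 0.38, 0.13], [0.06, 0.39, 0.11], [0.06, 0.39, 0.09], [0.06, 0.4, 0.07], [0.06, 0.4, 0.05], [0.06, 0.4, 0.03], [0.06, 0.4, 0.01], [0.06, 0.4, -0.0], [0.06, 0.4, -0.02], [0.06, 0.4, -0.04], [0.06, 0.4, -0.06], [0.06, 0.39, -0.08], [0.06, 0.39, -0.1], [0.06, 0.38, -0.12], [0.06, 0.38, -0.14]]
```

```bash
python3 -m creep '{"targets":[{"slide":[0.01,0.09,0.4],"yaw":0,"fingers":0},{"slide":[0.02,0.11,0.39],"yaw":0,"fingers":0},{"slide":[0.02,0.13,0.39],"yaw":0,"fingers":0},{"slide":[0.02,0.14,0.38],"yaw":0,"fingers":0},{"slide":[0.02,0.16,0.37],"yaw":0,"fingers":0},{"slide":[0.03,0.18,0.36],"yaw":0,"fingers":0}]}'
```

```text
clock: 4.1
ee_pos: [0.5451, 0.0002, 0.1781]
orientation: [[-0.989, 0.151, 0.001], [0.151, 0.989, -0.002], [-0.002, -0.002, -1.0]]
ft_force: [4.6, -3.3, -6.2]
opening: 0.0071
grip_force: 58.3
```

```bash
python3 -m creep '{"targets":[{"slide":[0.03,0.2,0.35],"yaw":0,"fingers":0},{"slide":[0.03,0.21,0.34],"yaw":0,"fingers":0},{"slide":[0.04,0.23,0.33],"yaw":0,"fingers":0},{"slide":[0.04,0.25,0.32],"yaw":0,"fingers":0}]}'
python3 - <<'E'
from h import *
d=get_image("side");P=cloud(d);np.savez("s1.npz",**d)
cv2.imwrite("pics/s1.png",cv2.resize(d["frame"][150:350,220:460,::-1],None,fx=3,fy=3))
E
```

```text
clock: 4.43
ee_pos: [0.5483, 0.0214, 0.2119]
orientation: [[-0.988, 0.151, 0.001], [0.151, 0.988, -0.005], [-0.002, -0.004, -1.0]]
ft_force: [3.1, -7.2, -1.7]
opening: 0.0079
grip_force: 58.4
```

View pics/s1.png

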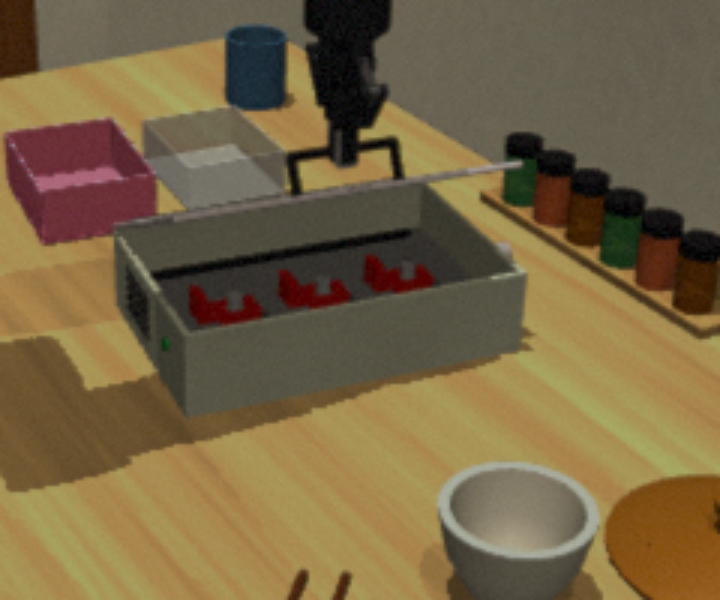

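The bar is well gripped by the fingers at about (345,150) in the crop and the door is partly open. The three red caps are visible at (222,305), (315,290) and (395,275). I'll carry on with the arc.

```bash
python3 -m creep '{"targets":[{"slide":[0.04,0.26,0.31],"yaw":0,"fingers":0},{"slide":[0.04,0.28,0.3],"yaw":0,"fingers":0},{"slide":[0.04,0.29,0.28],"yaw":0,"fingers":0},{"slide":[0.05,0.3,0.27],"yaw":0,"fingers":0},{"slide":[0.05,0.32,0.25],"yaw":0,"fingers":0},{"slide":[0.05,0.33,0.24],"yaw":0,"fingers":0},{"slide":[0.05,0.34,0.22],"yaw":0,"fingers":0},{"slide":[0.05,0.35,0.2],"yaw":0,"fingers":0},{"slide":[0.05,0.36,0.19],"yaw":0,"fingers":0},{"slide":[0.06,0.37,0.17],"yaw":0,"fingers":0}]}'
python3 -m creep '{"targets":[{"slide":[0.06,0.37,0.15],"yaw":0,"fingers":0},{"slide":[0.06,0.38,0.13],"yaw":0,"fingers":0},{"slide":[0.06,0.39,0.11],"yaw":0,"fingers":0},{"slide":[0.06,0.39,0.09],"yaw":0,"fingers":0},{"slide":[0.06,0.4,0.07],"yaw":0,"fingers":0},{"slide":[0.06,0.4,0.05],"yaw":0,"fingers":0}]}'
```

```text
clock: 5.32
ee_pos: [0.5604, 0.0999, 0.2753]
orientation: [[-0.988, 0.153, 0.005], [0.153, 0.988, -0.007], [-0.006, -0.007, -1.0]]
ft_force: [-1.7, -11.8, 14.0]
opening: 0.0077
grip_force: 58.7
clock: 5.82
ee_pos: [0.5696, 0.1599, 0.2905]
orientation: [[-0.988, 0.151, 0.006], [0.151, 0.988, -0.004], [-0.006, -0.003, -1.0]]
ft_force: [1.8, -3.5, -11.7]
opening: 0.0075
grip_force: 58.9
```

```bash
python3 -m creep '{"targets":[{"slide":[0.06,0.4,0.03],"yaw":0,"fingers":0},{"slide":[0.06,0.4,0.01],"yaw":0,"fingers":0},{"slide":[0.06,0.4,0],"yaw":0,"fingers":0},{"slide":[0.06,0.4,-0.02],"yaw":0,"fingers":0},{"slide":[0.06,0.4,-0.04],"yaw":0,"fingers":0},{"slide":[0.06,0.4,-0.06],"yaw":0,"fingers":0},{"slide":[0.06,0.39,-0.08],"yaw":0,"fingers":0},{"slide":[0.06,0.39,-0.1],"yaw":0,"fingers":0},{"slide":[0.06,0.38,-0.12],"yaw":0,"fingers":0},{"slide":[0,0,0],"yaw":0,"fingers":0},{"slide":[0,0,0],"yaw":0,"fingers":0}]}'
python3 - <<'E'
from h import *
d=get_image("side");np.savez("s2.npz",**d)
cv2.imwrite("pics/s2.png",cv2.resize(d["frame"][100:350,220:460,::-1],None,fx=2.4,fy=2.4))
E
```

```text
clock: 6.73
ee_pos: [0.5836, 0.2514, 0.2779]
orientation: [[-0.989, 0.149, 0.004], [0.149, 0.989, 0.002], [-0.003, 0.002, -1.0]]
ft_force: [5.3, 1.5, 0.0]
opening: 0.0073
grip_force: 65.1
```

View pics/s2.png

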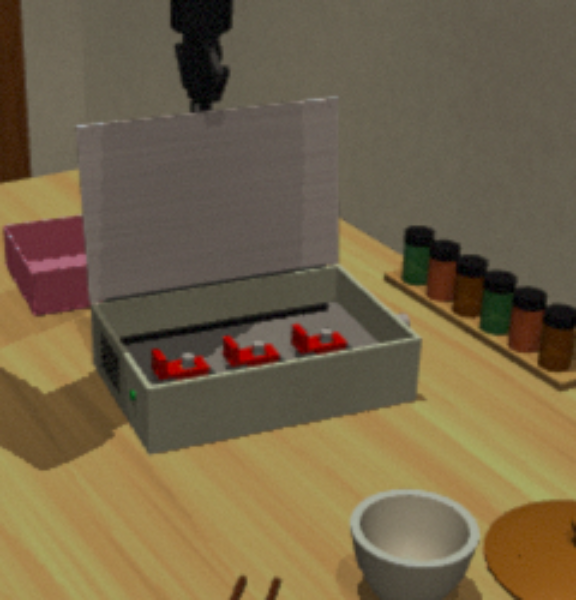

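The door stands upright or slightly past (top edge around (210,110) in the crop), with caps and bolts in clear view. Next I release the bar, rise and measure.

```bash
python3 -m creep '{"targets":[{"slide":[0,0,0],"yaw":0,"fingers":0.2},{"slide":[0,0,0],"yaw":0,"fingers":0.25},{"slide":[0,0,0],"yaw":0,"fingers":0.25},{"slide":[0,0,0.3],"yaw":0,"fingers":0.25},{"slide":[0,0.05,0.5],"yaw":0,"fingers":0.25},{"slide":[0,0,0.8],"yaw":0,"fingers":0.25},{"slide":[0,0,0.8],"yaw":0,"fingers":0.25},{"slide":[0,0,0.8],"yaw":0,"fingers":0.25},{"slide":[0,0,0.8],"yaw":0,"fingers":0.25},{"slide":[0,0,0],"yaw":0,"fingers":0.2}]}'
python3 - <<'E'
from h import *
d=get_image("side");P=cloud(d);np.savez("s3.npz",**d)
C=np.array([.5555,.0767]);R=np.array([[.9885,-.1512],[.1512,.9885]])
B=P.copy();B[...,:2]=(P[...,:2]-C)@R.T   # box frame
rgb=d["frame"].astype(int)
m=(abs(B[...,0])<.15)&(B[...,1]>.07)&(B[...,1]<.2)&(B[...,2]>.12)&(B[...,2]<.29)
q=B[m];f=np.polyfit(q[:,2],q[:,1],1);print("door n",m.sum(),"angle",np.pi/2+np.arctan(f[0]),f)
red=(rgb[...,0]>110)&(rgb[...,1]<60)&(rgb[...,2]<60)&(abs(B[...,0])<.16)&(abs(B[...,1])<.1)
for i,x in enumerate((-.09,0,.09)):
    s=red&(B[...,0]>x-.06)&(B[...,0]<x+.03);q=B[s];f=q[q[:,2]>.066]
    print(i+1,len(q),q.min(0),q.max(0),"fin",np.median(f,0),f.min(0),f.max(0))
    g=(B[...,2]>.056)&(B[...,2]<.072)&~red&(abs(B[...,0]-x)<.012)&(abs(B[...,1]+.02)<.015)
    print("  bolt",g.sum(),np.median(B[g],0) if g.any() else None)
E
```

```text
clock: 7.62
ee_pos: [0.5826, 0.2517, 0.3818]
orientation: [[-0.989, 0.15, 0.006], [0.15, 0.989, 0.002], [-0.005, 0.003, -1.0]]
ft_force: [0.5, 0.3, 1.0]
opening: 0.0169
grip_force: 0.0
door n 5310 angle 1.7091592769996344 [0.13925272 0.09455096]
1 86 [-0.12919049 -0.04292508  0.03468081] [-0.06170705  0.02275311  0.07623618] fin [-0.12582917 -0.0293308   0.07497385] [-0.12919049 -0.03887497  0.07175734] [-0.12064947 -0.01425915  0.07623618]
  bolt 22 [-0.08934888 -0.02673601  0.06331295]
2 87 [-0.04036734 -0.04439722  0.04813771] [ 0.02328966 -0.00923811  0.07727355] fin [-0.03565005 -0.02529372  0.07445366] [-0.04036734 -0.04439722  0.07161917] [-0.03036392 -0.00996647  0.07727355]
  bolt 20 [-0.00030791 -0.02804951  0.06308206]
3 80 [ 0.04904389 -0.04233253  0.04788317] [ 0.11304898 -0.00990065  0.07881108] fin [ 0.05418554 -0.02817789  0.07445279] [ 0.04904389 -0.04104969  0.06796596] [ 0.06072301 -0.01171444  0.07881108]
  bolt 18 [ 0.09044567 -0.0268142   0.06253431]
```

```bash
python3 -m creep '{"targets":[{"slide":[-0.5,-0.74,0],"yaw":0,"fingers":0},{"slide":[-0.5,-0.74,0],"yaw":0,"fingers":0},{"slide":[-0.5,-0.74,0],"yaw":0,"fingers":0},{"slide":[-0.5,-0.74,0],"yaw":0,"fingers":0},{"slide":[-0.5,-0.74,0],"yaw":0,"fingers":0},{"slide":[-0.5,-0.74,0],"yaw":0,"fingers":0},{"slide":[-0.5,-0.74,0],"yaw":0,"fingers":0},{"slide":[-0.5,-0.74,0],"yaw":0,"fingers":0},{"slide":[-0.4,-0.74,0],"yaw":0,"fingers":0},{"slide":[-0.4,-0.7,0],"yaw":0,"fingers":0},{"slide":[0,0,-1],"yaw":0,"fingers":0},{"slide":[0,0,-1],"yaw":0,"fingers":0}]}'
python3 -m creep '{"targets":[{"slide":[0,0,-1],"yaw":0,"fingers":0},{"slide":[0,0,-1],"yaw":0,"fingers":0},{"slide":[0,0,-1],"yaw":0,"fingers":0},{"slide":[0,0,-1],"yaw":0,"fingers":0},{"slide":[0,0,-1],"yaw":0,"fingers":0},{"slide":[0,0,-1],"yaw":0,"fingers":0},{"slide":[0,0,-1],"yaw":0,"fingers":0},{"slide":[0,0,-1],"yaw":0,"fingers":0},{"slide":[0,0,0],"yaw":0,"fingers":0},{"slide":[0,0,0],"yaw":0,"fingers":0}]}'; python3 -c "from cell import r;print(r.tcp_to_tips)"
```

```text
clock: 8.67
ee_pos: [0.4621, 0.0667, 0.3269]
orientation: [[-0.988, 0.152, 0.003], [0.152, 0.988, 0.0], [-0.003, 0.0, -1.0]]
ft_force: [1.4, -0.8, -0.8]
opening: 0.0002
grip_force: 0.0
clock: 9.5
ee_pos: [0.4602, 0.0677, 0.1255]
orientation: [[-0.989, 0.15, -0.005], [0.15, 0.989, 0.0], [0.005, -0.0, -1.0]]
ft_force: [-0.2, 1.0, 0.6]
opening: -0.0001
grip_force: 0.0
0.011
```

```bash
python3 -m creep '{"targets":[{"slide":[0.12,0.03,-0.6],"yaw":0,"fingers":0},{"slide":[0,0,-0.6],"yaw":0,"fingers":0},{"slide":[0,0,-0.4],"yaw":0,"fingers":0},{"slide":[0,0,0],"yaw":0,"fingers":0},{"slide":[0,0,0],"yaw":0,"fingers":0}]}'
python3 -m creep '{"targets":[{"slide":[0,0,-0.15],"yaw":0,"fingers":0},{"slide":[0,0,-0.15],"yaw":0,"fingers":0},{"slide":[0,0,0],"yaw":0,"fingers":0},{"slide":[0,0,0],"yaw":0,"fingers":0}]}'
```

```text
clock: 9.92
ee_pos: [0.4658, 0.0684, 0.0879]
orientation: [[-0.989, 0.15, 0.001], [0.15, 0.989, 0.0], [-0.001, 0.0, -1.0]]
ft_force: [0.1, -0.6, 0.3]
opening: -0.0001
grip_force: 0.0
clock: 10.25
ee_pos: [0.4654, 0.0684, 0.0796]
orientation: [[-0.989, 0.15, 0.0], [0.15, 0.989, 0.0], [-0.0, 0.0, -1.0]]
ft_force: [-1.2, -0.2, -0.3]
opening: 0.0002
grip_force: 0.0
```

```bash
python3 -m creep '{"targets":[{"slide":[0,0,-0.1],"yaw":0,"fingers":0},{"slide":[0,0,0],"yaw":0,"fingers":0}]}'
python3 -m creep '{"targets":[{"slide":[0,0,-0.06],"yaw":0,"fingers":0},{"slide":[0,0,0],"yaw":0,"fingers":0}]}'
```

```text
clock: 10.42
ee_pos: [0.4652, 0.0683, 0.0767]
orientation: [[-0.989, 0.15, -0.0], [0.15, 0.989, 0.0], [0.0, 0.0, -1.0]]
ft_force: [0.1, -0.8, 0.0]
opening: 0.0001
grip_force: 0.0
clock: 10.58
ee_pos: [0.4654, 0.0684, 0.0757]
orientation: [[-0.989, 0.15, 0.0], [0.15, 0.989, 0.0], [-0.0, 0.0, -1.0]]
ft_force: [-2.4, -0.0, 3.4]
opening: 0.0001
grip_force: 1.9
```

Contact at TCP z ≈ 0.0757 (3.4 N). I'll press on in small steps.

```bash
python3 -m creep '{"targets":[{"slide":[0,0,-0.04],"yaw":0,"fingers":0},{"slide":[0,0,0],"yaw":0,"fingers":0}]}'
```

```text
clock: 10.75
ee_pos: [0.4654, 0.0684, 0.0756]
orientation: [[-0.989, 0.15, 0.001], [0.15, 0.989, -0.0], [-0.001, 0.0, -1.0]]
ft_force: [-4.3, 0.5, 11.1]
opening: 0.0002
grip_force: 6.2
```

Bolt 1 is tight: 11 N and no sinking. On to bolt 2.

```bash
python3 -m creep '{"targets":[{"slide":[0,0,0.6],"yaw":0,"fingers":0},{"slide":[0,0,0.5],"yaw":0,"fingers":0},{"slide":[0.5,-0.08,0],"yaw":0,"fingers":0},{"slide":[0.6,-0.09,0],"yaw":0,"fingers":0},{"slide":[0.6,-0.09,0],"yaw":0,"fingers":0},{"slide":[0.6,-0.09,0],"yaw":0,"fingers":0},{"slide":[0.6,-0.1,0],"yaw":0,"fingers":0},{"slide":[0.6,-0.09,0],"yaw":0,"fingers":0},{"slide":[0,0,-0.4],"yaw":0,"fingers":0},{"slide":[0,0,-0.3],"yaw":0,"fingers":0},{"slide":[0,0,0],"yaw":0,"fingers":0},{"slide":[0,0,0],"yaw":0,"fingers":0}]}'
```

```text
clock: 11.75
ee_pos: [0.5505, 0.0551, 0.0829]
orientation: [[-0.989, 0.15, -0.004], [0.15, 0.989, 0.0], [0.004, -0.0, -1.0]]
ft_force: [0.2, -0.7, -1.0]
opening: 0.0
grip_force: 0.0
```

```bash
python3 -m creep '{"targets":[{"slide":[0.06,0,-0.15],"yaw":0,"fingers":0},{"slide":[0,0,-0.06],"yaw":0,"fingers":0},{"slide":[0,0,0],"yaw":0,"fingers":0}]}'
python3 -m creep '{"targets":[{"slide":[0,0,-0.06],"yaw":0,"fingers":0},{"slide":[0,0,0],"yaw":0,"fingers":0}]}'
```

```text
clock: 12.0
ee_pos: [0.5539, 0.0549, 0.0789]
orientation: [[-0.989, 0.15, -0.0], [0.15, 0.989, 0.0], [0.0, 0.0, -1.0]]
ft_force: [0.0, 0.4, -0.1]
opening: 0.0002
grip_force: 0.0
clock: 12.17
ee_pos: [0.5542, 0.0549, 0.0776]
orientation: [[-0.989, 0.15, 0.0], [0.15, 0.989, 0.0], [-0.0, 0.0, -1.0]]
ft_force: [-0.3, -0.1, 1.0]
opening: -0.0
grip_force: 0.0
```

```bash
python3 -m creep '{"targets":[{"slide":[0,0,-0.08],"yaw":0,"fingers":0},{"slide":[0,0,0],"yaw":0,"fingers":0}]}'
python3 -m creep '{"targets":[{"slide":[0,0,-0.04],"yaw":0,"fingers":0},{"slide":[0,0,0],"yaw":0,"fingers":0}]}'
```

```text
clock: 12.33
ee_pos: [0.5545, 0.0549, 0.0756]
orientation: [[-0.989, 0.15, 0.001], [0.15, 0.989, 0.0], [-0.001, 0.0, -1.0]]
ft_force: [0.4, -0.0, 0.4]
opening: 0.0
grip_force: 0.0
clock: 12.5
ee_pos: [0.5545, 0.0549, 0.0747]
orientation: [[-0.989, 0.15, 0.0], [0.15, 0.989, 0.0], [-0.0, 0.0, -1.0]]
ft_force: [0.6, 0.0, 1.1]
opening: -0.0002
grip_force: 0.6
```

```bash
python3 -m creep '{"targets":[{"slide":[0,0,-0.05],"yaw":0,"fingers":0},{"slide":[0,0,0],"yaw":0,"fingers":0}]}'
python3 -m creep '{"targets":[{"slide":[0,0,-0.02],"yaw":0,"fingers":0},{"slide":[0,0,0],"yaw":0,"fingers":0}]}'
```

```text
clock: 12.67
ee_pos: [0.5545, 0.0549, 0.0734]
orientation: [[-0.989, 0.15, 0.0], [0.15, 0.989, 0.0], [-0.0, 0.0, -1.0]]
ft_force: [0.4, -0.5, 1.1]
opening: -0.0001
grip_force: 0.7
clock: 12.83
ee_pos: [0.5545, 0.0548, 0.0729]
orientation: [[-0.989, 0.15, 0.0], [0.15, 0.989, 0.0], [-0.0, 0.0, -1.0]]
ft_force: [0.4, 0.9, 2.4]
opening: 0.0003
grip_force: 0.9
```

Bolt 2 seems to be sinking, so I'll push on to its stop.

```bash
python3 -m creep '{"targets":[{"slide":[0,0,-0.08],"yaw":0,"fingers":0},{"slide":[0,0,-0.06],"yaw":0,"fingers":0},{"slide":[0,0,0],"yaw":0,"fingers":0}]}'
python3 -m creep '{"targets":[{"slide":[0,0,-0.06],"yaw":0,"fingers":0},{"slide":[0,0,0],"yaw":0,"fingers":0}]}'
```

```text
clock: 13.08
ee_pos: [0.5544, 0.0548, 0.069]
orientation: [[-0.989, 0.15, 0.0], [0.15, 0.989, 0.0], [-0.0, 0.0, -1.0]]
ft_force: [0.7, -0.6, 1.0]
opening: -0.0001
grip_force: 0.5
clock: 13.25
ee_pos: [0.5544, 0.0548, 0.068]
orientation: [[-0.989, 0.15, 0.0], [0.15, 0.989, 0.0], [-0.0, 0.0, -1.0]]
ft_force: [-0.8, -0.0, 4.0]
opening: -0.0002
grip_force: 2.2
```

```bash
python3 -m creep '{"targets":[{"slide":[0,0,-0.03],"yaw":0,"fingers":0},{"slide":[0,0,0],"yaw":0,"fingers":0}]}'
python3 -m creep '{"targets":[{"slide":[0,0,0.7],"yaw":0,"fingers":0},{"slide":[0,0,0.6],"yaw":0,"fingers":0},{"slide":[0.5,-0.08,0],"yaw":0,"fingers":0},{"slide":[0.6,-0.09,0],"yaw":0,"fingers":0},{"slide":[0.6,-0.09,0],"yaw":0,"fingers":0},{"slide":[0.6,-0.09,0],"yaw":0,"fingers":0},{"slide":[0.6,-0.1,0],"yaw":0,"fingers":0},{"slide":[0.6,-0.09,0],"yaw":0,"fingers":0},{"slide":[0,0,-0.3],"yaw":0,"fingers":0},{"slide":[0,0,-0.3],"yaw":0,"fingers":0},{"slide":[0,0,0],"yaw":0,"fingers":0},{"slide":[0,0,0],"yaw":0,"fingers":0}]}'
```

```text
clock: 13.42
ee_pos: [0.5544, 0.0548, 0.068]
orientation: [[-0.989, 0.15, 0.001], [0.15, 0.989, -0.0], [-0.001, 0.0, -1.0]]
ft_force: [-2.8, 0.2, 9.4]
opening: 0.0
grip_force: 4.7
clock: 14.42
ee_pos: [0.6396, 0.0416, 0.083]
orientation: [[-0.989, 0.15, -0.004], [0.15, 0.989, 0.0], [0.004, -0.0, -1.0]]
ft_force: [-0.7, 0.7, 0.5]
opening: -0.0001
grip_force: 0.0
```

Bolt 2 is the loose one: it sank about 8 mm to its stop. Bolt 3 still gets its tap.

```bash
python3 -m creep '{"targets":[{"slide":[0.06,0,-0.15],"yaw":0,"fingers":0},{"slide":[0,0,-0.12],"yaw":0,"fingers":0},{"slide":[0,0,0],"yaw":0,"fingers":0},{"slide":[0,0,0],"yaw":0,"fingers":0}]}'
python3 -m creep '{"targets":[{"slide":[0,0,-0.06],"yaw":0,"fingers":0},{"slide":[0,0,0],"yaw":0,"fingers":0}]}'
```

```text
clock: 14.75
ee_pos: [0.643, 0.0414, 0.0778]
orientation: [[-0.989, 0.15, -0.0], [0.15, 0.989, 0.0], [0.0, 0.0, -1.0]]
ft_force: [-0.2, 1.0, -1.0]
opening: -0.0002
grip_force: 0.0
clock: 14.92
ee_pos: [0.6433, 0.0414, 0.0764]
orientation: [[-0.989, 0.15, 0.0], [0.15, 0.989, 0.0], [-0.0, 0.0, -1.0]]
ft_force: [-1.0, -0.0, 0.5]
opening: 0.0003
grip_force: 0.0
```

```bash
python3 -m creep '{"targets":[{"slide":[0,0,-0.05],"yaw":0,"fingers":0},{"slide":[0,0,0],"yaw":0,"fingers":0}]}'
python3 -m creep '{"targets":[{"slide":[0,0,-0.02],"yaw":0,"fingers":0},{"slide":[0,0,0],"yaw":0,"fingers":0}]}'
```

```text
clock: 15.08
ee_pos: [0.6434, 0.0414, 0.0758]
orientation: [[-0.989, 0.15, 0.001], [0.15, 0.989, 0.0], [-0.001, 0.0, -1.0]]
ft_force: [-1.5, 0.2, 3.5]
opening: -0.0003
grip_force: 2.0
clock: 15.25
ee_pos: [0.6434, 0.0414, 0.0757]
orientation: [[-0.989, 0.15, 0.001], [0.15, 0.989, 0.0], [-0.001, 0.0, -1.0]]
ft_force: [-2.4, 0.3, 6.8]
opening: -0.0001
grip_force: 3.5
```

```bash
python3 -m creep '{"targets":[{"slide":[0,0,-0.01],"yaw":0,"fingers":0},{"slide":[0,0,0],"yaw":0,"fingers":0}]}'
python3 -m creep '{"targets":[{"slide":[0,0,0.8],"yaw":0,"fingers":0},{"slide":[0,0,0.8],"yaw":0,"fingers":0.3},{"slide":[-0.56,0.08,0],"yaw":0,"fingers":0.65},{"slide":[-0.56,0.08,0],"yaw":0,"fingers":0.65},{"slide":[-0.56,0.08,0],"yaw":0,"fingers":0.65},{"slide":[-0.56,0.08,0],"yaw":0,"fingers":0.65},{"slide":[-0.56,0.09,0],"yaw":0,"fingers":0.65},{"slide":[-0.56,0.09,0],"yaw":0,"fingers":0.65},{"slide":[-0.56,0.09,0],"yaw":0,"fingers":0.65},{"slide":[-0.56,0.09,0],"yaw":0,"fingers":0.65},{"slide":[-0.56,0.08,0],"yaw":0,"fingers":0.65},{"slide":[0,0,0],"yaw":0,"fingers":0.65}]}'
python3 -m creep '{"targets":[{"slide":[0,0,0],"yaw":0,"fingers":0.65},{"slide":[0,0,0],"yaw":0,"fingers":0.65}]}'
python3 - <<'E'
from h import *
d=get_image("side")
cv2.imwrite("pics/s4.png",cv2.resize(d["frame"][180:300,240:420,::-1],None,fx=4,fy=4))
d=get_image("top");
cv2.imwrite("pics/t4.png",cv2.resize(d["frame"][130:300,220:380,::-1],None,fx=3.5,fy=3.5))
E
```

```text
clock: 15.42
ee_pos: [0.6434, 0.0414, 0.0757]
orientation: [[-0.989, 0.15, 0.001], [0.15, 0.989, -0.0], [-0.001, 0.0, -1.0]]
ft_force: [-2.7, -0.6, 7.8]
opening: -0.0001
grip_force: 4.1
clock: 16.42
ee_pos: [0.5145, 0.0608, 0.1141]
orientation: [[-0.989, 0.149, -0.003], [0.149, 0.989, 0.0], [0.003, -0.0, -1.0]]
ft_force: [-0.2, -1.6, -0.4]
opening: 0.0552
grip_force: 0.0
clock: 16.58
ee_pos: [0.5183, 0.0602, 0.1146]
orientation: [[-0.989, 0.15, 0.002], [0.15, 0.989, -0.0], [-0.002, 0.0, -1.0]]
ft_force: [-0.3, -0.3, 0.2]
opening: 0.0556
grip_force: 0.0
```

View pics/s4.png

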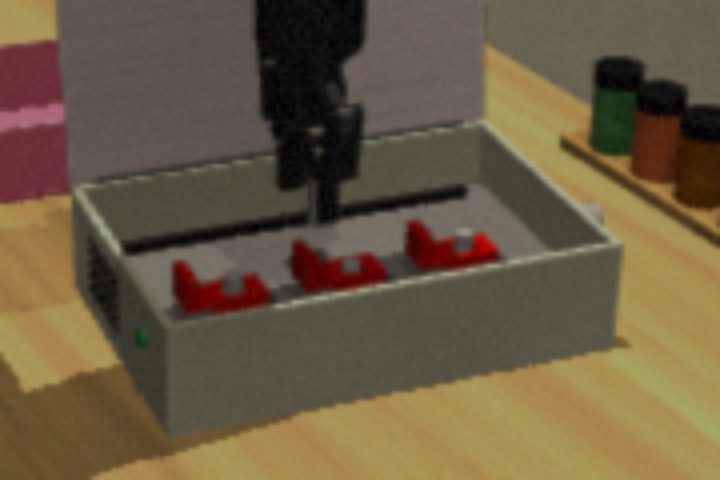

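In the crop the middle bolt, at (350,265), sits visibly lower than those at (235,280) and (463,238). All caps are shut, and the open fingers are above fin 2 at about (305,265). Descending and pinching.

```bash
python3 -m creep '{"targets":[{"slide":[-0.05,0,-0.6],"yaw":0,"fingers":0.65},{"slide":[0,0,-0.6],"yaw":0,"fingers":0.65},{"slide":[0,0,-0.6],"yaw":0,"fingers":0.65},{"slide":[0,0,-0.5],"yaw":0,"fingers":0.65},{"slide":[0,0,0],"yaw":0,"fingers":0.65},{"slide":[0,0,0],"yaw":0,"fingers":0.65}]}'
python3 -m creep '{"targets":[{"slide":[0,0,0],"yaw":0,"fingers":0.5},{"slide":[0,0,0],"yaw":0,"fingers":0.4},{"slide":[0,0,0],"yaw":0,"fingers":0.3},{"slide":[0,0,0],"yaw":0,"fingers":0.2},{"slide":[0,0,0],"yaw":0,"fingers":0},{"slide":[0,0,0],"yaw":0,"fingers":0},{"slide":[0,0,0],"yaw":0,"fingers":0}]}'
python3 - <<'E'
import numpy as np
a0=np.arctan2(19,58);x=np.array([.9885,-.1512]);R=.0610
th=np.linspace(0,np.radians(76),17);s=-R*np.cos(a0+th);z=R*np.sin(a0+th)
D=np.c_[np.diff(s)[:,None]*x,np.diff(z)]/.025
print(np.round(D,2).tolist())
E
```

```text
clock: 17.18
ee_pos: [0.516, 0.0602, 0.0562]
orientation: [[-0.989, 0.15, -0.002], [0.15, 0.989, 0.0], [0.002, -0.0, -1.0]]
ft_force: [-0.1, -0.5, 0.7]
opening: 0.0554
grip_force: 0.0
clock: 17.77
ee_pos: [0.517, 0.0604, 0.0577]
orientation: [[-0.989, 0.15, 0.002], [0.15, 0.989, 0.0], [-0.002, 0.001, -1.0]]
ft_force: [-1.3, 0.9, 5.2]
opening: 0.0288
grip_force: 59.1
[[0.07, -0.01, 0.19], [0.09, -0.01, 0.18], [0.1, -0.02, 0.18], [0.11, -0.02, 0.17], [0.13, -0.02, 0.16], [0.14, -0.02, 0.14], [0.15, -0.02, 0.13], [0.16, -0.02, 0.12], [0.17, -0.03, 0.11], [0.18, -0.03, 0.09], [0.19, -0.03, 0.08], [0.19, -0.03, 0.06], [0.2, -0.03, 0.04], [0.2, -0.03, 0.03], [0.2, -0.03, 0.01], [0.2, -0.03, -0.01]]
```

```bash
python3 -m creep '{"targets":[{"slide":[0.07,-0.01,0.19],"yaw":0,"fingers":0},{"slide":[0.09,-0.01,0.18],"yaw":0,"fingers":0},{"slide":[0.1,-0.02,0.18],"yaw":0,"fingers":0},{"slide":[0.11,-0.02,0.17],"yaw":0,"fingers":0},{"slide":[0.13,-0.02,0.16],"yaw":0,"fingers":0},{"slide":[0.14,-0.02,0.14],"yaw":0,"fingers":0}]}'
python3 -m creep '{"targets":[{"slide":[0.15,-0.02,0.13],"yaw":0,"fingers":0},{"slide":[0.16,-0.02,0.12],"yaw":0,"fingers":0},{"slide":[0.17,-0.03,0.11],"yaw":0,"fingers":0},{"slide":[0.18,-0.03,0.09],"yaw":0,"fingers":0},{"slide":[0.19,-0.03,0.08],"yaw":0,"fingers":0}]}'
```

```text
clock: 18.27
ee_pos: [0.53, 0.0584, 0.081]
orientation: [[-0.989, 0.15, -0.005], [0.15, 0.989, 0.001], [0.005, 0.0, -1.0]]
ft_force: [0.3, 3.3, -12.5]
opening: 0.0287
grip_force: 60.0
clock: 18.68
ee_pos: [0.551, 0.0552, 0.0953]
orientation: [[-0.989, 0.149, -0.005], [0.149, 0.989, 0.001], [0.005, 0.0, -1.0]]
ft_force: [-7.1, 5.3, -6.2]
opening: 0.0284
grip_force: 59.7
```

```bash
python3 -m creep '{"targets":[{"slide":[0.19,-0.03,0.06],"yaw":0,"fingers":0},{"slide":[0.2,-0.03,0.04],"yaw":0,"fingers":0},{"slide":[0.2,-0.03,0.03],"yaw":0,"fingers":0},{"slide":[0.2,-0.03,0.01],"yaw":0,"fingers":0},{"slide":[0.2,-0.03,-0.01],"yaw":0,"fingers":0},{"slide":[0,0,0],"yaw":0,"fingers":0},{"slide":[0,0,0],"yaw":0,"fingers":0}]}'
python3 - <<'E'
from h import *
d=get_image("side");P=cloud(d)
C=np.array([.5552,.0747]);R=np.array([[.9885,-.1512],[.1512,.9885]])
B=P.copy();B[...,:2]=(P[...,:2]-C)@R.T;rgb=d["frame"].astype(int)
red=(rgb[...,0]>80)&(rgb[...,1]<50)&(rgb[...,2]<50)&(abs(B[...,0]-.01)<.055)&(abs(B[...,1])<.08)&(B[...,2]<.15)
q=B[red];print(len(q),q.min(0),q.max(0))
for lo in np.arange(.04,.13,.01):
    s=q[(q[:,2]>=lo)&(q[:,2]<lo+.01)]
    if len(s):print(round(lo,2),len(s),s[:,0].min().round(4),s[:,0].max().round(4),np.median(s[:,1]).round(3))
cv2.imwrite("pics/s5.png",cv2.resize(d["frame"][150:300,240:420,::-1],None,fx=4,fy=4))
E
```

```text
clock: 19.27
ee_pos: [0.5775, 0.0512, 0.1002]
orientation: [[-0.989, 0.149, -0.001], [0.149, 0.989, 0.001], [0.001, 0.0, -1.0]]
ft_force: [-5.6, 3.5, -0.6]
opening: 0.0283
grip_force: 59.3
143 [-0.00078387 -0.04391775  0.04358223] [ 0.06497568 -0.00267271  0.115431  ]
0.04 3 0.0215 0.0595 -0.033
0.05 22 0.0114 0.065 -0.036
0.06 26 0.0075 0.0593 -0.035
0.07 31 0.0008 0.0604 -0.033
0.08 8 0.0012 0.011 -0.037
0.09 4 0.0051 0.0367 -0.037
0.1 39 -0.0008 0.0161 -0.028
0.11 10 0.0102 0.0201 -0.019
```

View pics/s5.png

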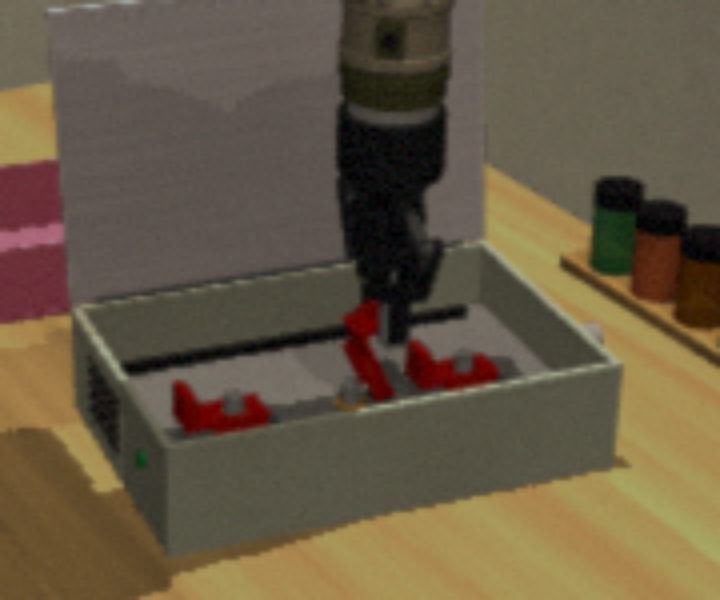

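The crop shows cap 2 lifted and still gripped at its fin (365,320), but the flap leans only about 60°: the fin slipped somewhat in the pads. I'll write an angle estimator and carry the arc farther.

```bash
cat > ang.py <<'E'
from h import *
def angle():
    """Cap 2 angle (deg) by fitting its L profile to the red points in the box's x-z plane."""
    d=get_image("side");B=cloud(d)
    C=np.array([.5552,.0747]);R=np.array([[.9885,-.1512],[.1512,.9885]])
    B[...,:2]=(B[...,:2]-C)@R.T;c=d["frame"].astype(int)
    red=(c[...,0]>80)&(c[...,1]<50)&(c[...,2]<50)&(B[...,0]>-.05)&(B[...,0]<.046)&(abs(B[...,1]+.02)<.04)&(B[...,2]>.05)
    q=(B[red][:,[0,2]]-[.022,.045])*1e3
    L=np.array([[0,2],[63,2],[63,30],[53,30],[53,8],[0,8]],np.float32)
    def cost(t):
        u=-q[:,0]*np.cos(t)+q[:,1]*np.sin(t);v=q[:,0]*np.sin(t)+q[:,1]*np.cos(t)
        return np.mean([min(4,max(0,-cv2.pointPolygonTest(L,(float(a),float(b)),True))) for a,b in zip(u,v)])
    T=np.arange(-5,105,1);k=[cost(np.radians(t)) for t in T];i=int(np.argmin(k))
    print("angle",T[i],"cost",round(k[i],2),"near",[int(t) for t,e in zip(T,k) if e<k[i]+.25],"n",len(q));return d
E
python3 -c "import ang;ang.angle()"
python3 -m creep '{"targets":[{"slide":[0.14,-0.02,-0.02],"yaw":0,"fingers":0},{"slide":[0.14,-0.02,-0.03],"yaw":0,"fingers":0},{"slide":[0.14,-0.02,-0.03],"yaw":0,"fingers":0},{"slide":[0.14,-0.02,-0.04],"yaw":0,"fingers":0},{"slide":[0.14,-0.02,-0.04],"yaw":0,"fingers":0},{"slide":[0.14,-0.02,-0.04],"yaw":0,"fingers":0},{"slide":[0,0,0],"yaw":0,"fingers":0},{"slide":[0,0,0],"yaw":0,"fingers":0}]}'
python3 -c "import ang;ang.angle()"
```

```text
angle 56 cost 0.9 near [52, 53, 54, 55, 56, 57, 58, 59, 60, 61] n 107
clock: 20.03
ee_pos: [0.5999, 0.0477, 0.0963]
orientation: [[-0.989, 0.15, 0.002], [0.15, 0.989, -0.0], [-0.002, -0.0, -1.0]]
ft_force: [-5.0, 3.1, 3.6]
opening: 0.0279
grip_force: 58.7
angle 74 cost 0.8 near [71, 72, 73, 74, 75, 76, 77, 78, 79] n 126
```

```bash
python3 -m creep '{"targets":[{"slide":[0,0,0],"yaw":0,"fingers":0},{"slide":[0,0,0],"yaw":0,"fingers":0},{"slide":[0,0,0],"yaw":0,"fingers":0},{"slide":[0,0,0],"yaw":0,"fingers":0},{"slide":[0,0,0],"yaw":0,"fingers":0},{"slide":[0,0,0],"yaw":0,"fingers":0},{"slide":[0,0,0],"yaw":0,"fingers":0},{"slide":[0,0,0],"yaw":0,"fingers":0},{"slide":[0,0,0],"yaw":0,"fingers":0},{"slide":[0,0,0],"yaw":0,"fingers":0},{"slide":[0,0,0],"yaw":0,"fingers":0},{"slide":[0,0,0],"yaw":0,"fingers":0}]}'
python3 - <<'E'
import ang,cv2
d=ang.angle();cv2.imwrite("pics/s6.png",cv2.resize(d["frame"][190:300,270:420,::-1],None,fx=5,fy=5))
E
```

```text
clock: 21.08
ee_pos: [0.5997, 0.0477, 0.0963]
orientation: [[-0.989, 0.15, 0.002], [0.15, 0.989, -0.001], [-0.002, -0.0, -1.0]]
ft_force: [-4.9, 2.8, 3.0]
opening: 0.0279
grip_force: 58.7
angle 74 cost 0.96 near [71, 72, 73, 74, 75, 76, 77, 78] n 128
```

View pics/s6.png

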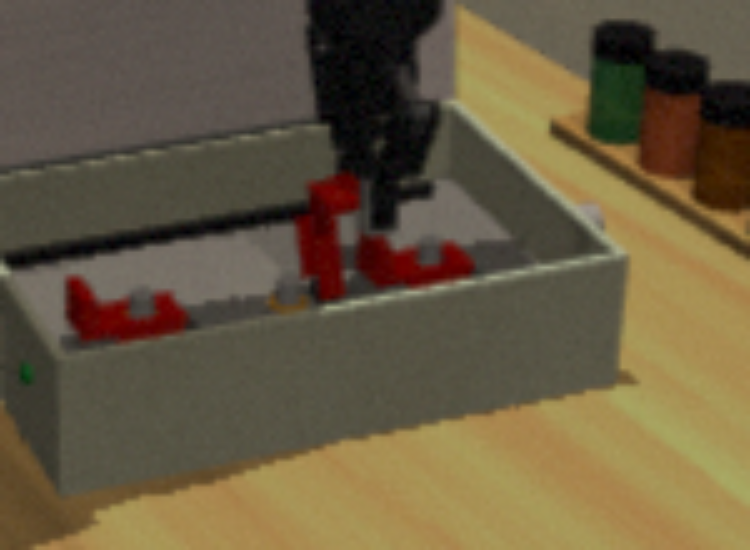

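The crop shows cap 2's flap standing nearly upright, from (325,295) to (320,200), with its fin pinched at about (355,195). It held steady over a second. Caps 1 and 3 are shut and the door is open, so I'm handing in.

```bash
python3 -c "
from cell import job;print(job.close_job())"
```

```text
the job is handed in; nothing more can be done
None
```

The job is handed in: the door stands open at about 1.71 rad, all three bolts were tapped in order, and the middle bolt sank about 8 mm, so it is the loose one; its cap is held about 74° open by the very tip of its fin (it slipped in the pads but stayed steady over a 1 s check), and caps 1 and 3 are shut.

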